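# Slide the tall bottles into their dock

## Robot

A 6-joint arm with a two-finger parallel gripper is mounted at the origin on the work surface. World frame = base frame: x ahead of the robot, y to its left, z up, the work surface at z = 0. Lengths are in mm, angles in rad, forces in N, time in s.
With the tool pointing down it reaches from about 275 to 750 mm from the base axis. Payload 10.2 kg.
Tool frame: the origin (TCP) lies between the finger pads; the fingertips stand 17 mm ahead of it and the grasp point (between the pads) lies 2 mm behind it (tips_ahead is the distance from the TCP to the fingertips, in mm); z points along the fingers, y is the line along which they close (so a half turn about z gives the same grasp; the last joint's range is limited). The gripper opens to 85 mm and grips with 20 to 120 N. Pads are 22 mm wide; open, the fingers measure 114 mm over their backs; the gripper's body (76 mm by 85 mm) begins 54 mm behind the grasp point. The pads swing forward as they close: fully open they stand 13 mm farther back than shut.
Start: joints at [-1.361, 0.313, 1.498, -0, 1.331, -0.223], TCP at [220.181, -476.604, 248.294] pointing down, gripper open.
Joint ranges: [-2.94, 2.94], [-0.97, 2.17], [0.19, 2.56], [-1.23, 4.37], [0.02, 3.11], [-2.88, 2.88]. Speed limits (rad/s): [2.39, 2.39, 3.01, 3.14, 3.14, 3.14].

## Interface

Orientations are given as a unit quaternion [w, x, y, z].
In Python, from rig import sense, capture, finish_job, boxes_of, tips_ahead gives the robot as it stands.
- The arm moves only by the tool drive_tool, never from a script. Its argument "commands" is text: rows parted by semicolons, each of 7 numbers parted by spaces: the shift along the world's x, y, z in units of 0.1 m (1.0 is 0.1 m), then the turn, a rotation vector about the world's x, y, z in units of pi/4 rad (1.0 is pi/4 rad), then the opening in per cent of the stroke, from 0 (shut) to 100 (fully open). A call has 1 to 20 rows; each row shifts and turns the commanded pose from where the row before left it; what a row does not reach is not made up. A row lasts 1/12 s, in which the tool goes at most 41.7 mm and 7.16 degrees, less where a joint would pass 70% of its speed; a pose out of reach is approached as far as the arm can. A call with a number of a shift or a turn outside -1 to 1 is refused whole. A call with a gripper value outside its range is refused whole. The fingers move at their own pace and stop on an object; "force" is the grip in N (left out, the last holds). Time passes only in rows, so rows that do not move let the fingers close. It gives the time, the measured TCP pose, the force, the opening and the grip force at its end, in the units of the state.
- sense(): the state, without advancing time (a new reading comes with each control period).
- capture(name): name is "side" or "top" or "wrist"; returns a dict with "pixels" (480x640x3 uint8, blue, green, red), "fov_y" (degrees; the focal length in pixels is half the picture's height over the tangent of half this angle, whatever the lens; pixels are square), "cx", "cy" (the principal point, pixels), "position" and "attitude" of the camera in the world; the wrist camera has in their place "tool_from_camera" (4x4, takes a point from camera to tool coordinates, whose origin is the TCP and whose axes are the flange's). Camera axes: x right, y down, z forward; pixel columns grow to the right and rows downward; lengths in mm; the calibration is good to about 2 mm. The wrist camera is an equidistant fisheye: a pixel r from the principal point sees the ray r / f radians off the axis. A picture is of the moment at which its call begins: read the wrist's pose just before it. There is no depth.
- finish_job(): hands the job in; it is judged then, once.
Trained networks look in a picture, given as the dict that the camera call returned (one of the last four; its "shot" number tells which), for a name from the list of things; names that differ only in an ending like _2 or _b are one class to them, and where a whole thing is asked for, a point or a joint stands for the part that bears it (a point fixed in the world has none). Each returns a list of dicts, best first, with "confidence" (0 to 1); they miss things now and then, are a little off and sometimes report something else, mostly with a low value. They report only what shows in the picture. A call takes as long as a camera call. They do not tell look-alikes from the thing itself.
- boxes_of(picture, name): "position" ([column, row] in pixels, amid what is visible of it).
The state is a dict: "time_s": time; "joints": joint angles; "dq": joint speeds; "tau": joint torques, N m; "eef_pos": TCP position; "ee_rot": TCP orientation; "force": force on the tool from outside, world axes, zero at the start; "wrist_torque": the same for the moment, N m; "grip_width": opening from 0.0 (shut) to 1.0 (fully open); "grip_force": force on a finger pad.
Only numpy, scipy, OpenCV 4.12 (cv2) and the standard library are available. Lean on these libraries where they do the work, as an engineer would, in place of code of your own. Each camera call takes 0.05 s, during which the arm holds its last target. There are 200 camera calls.

## Task

Put the two tall bottles, the one with the pump head and the one with the pointed nozzle, back into the steel bottle dock, one in each bay (either way round), by pushing each low on its body so that it slides upright over the table until it is fully home against the back plate. Do not lift, carry or tip them, and leave everything else on the table where it is.

Things in the scene. Friction and masses are not known exactly. Their poses are not given: they have to be found in the camera images.
- pump_bottle: Tall grey foam bottle with white pump head: round body 52 mm in diameter, straight sides from the table up to 125 mm, then narrowing; 192 mm tall. The spout sticks out 39 mm from the axis along its +x, 180 to 192 mm up. About 0.22 kg, loose on the table. Origin: centre of its underside, z up. Pushed higher than about 30 mm above the table it may tip instead of sliding.
- nozzle_bottle: Tall black bottle with white pointed nozzle: round body 46 mm in diameter, straight sides from the table up to 122 mm, then narrowing; 184 mm tall. About 0.2 kg, loose on the table. Origin: centre of its underside, z up. Pushed higher than about 30 mm above the table it may tip instead of sliding.
- dock: Fixed bottle dock of steel sheet: two bays without a floor, open to its own -y, on centre lines along y at x = -65 and +65 mm. Origin: on the table between the bays. Bays 72 mm wide inside; walls 4 mm thick, 32 mm high, from y = -20 mm to the back plate (inner face y = +30 mm, 60 mm high, 220 mm long). Mouths flare to 91 mm wide at y = -43 mm.
- bay_near (a point): End of the bay nearer the robot (dock x = -65 mm): the point on the table where the bay's centre line meets the inner face of the back plate; axes as the dock's. A bottle that is home touches the plate, its axis 26 mm (pump bottle) or 23 mm (nozzle bottle) before this point.
- bay_far (a point): The same point of the bay farther from the robot (dock x = +65 mm); axes as the dock's.
- small_ink: Bystander: small black ink bottle, 26 mm in diameter, 55 mm tall, white cap, standing between the two tall bottles' lanes. Loose; origin at the centre of its underside.
- short_bottle: Bystander: short amber bottle with black cap, 36 mm in diameter, 85 mm tall, beyond the work. Loose; origin at the centre of its underside.
- balm_jar: Bystander: squat black jar, 68 mm in diameter, 50 mm tall. Loose; origin at the centre of its underside.
- steel_cup: Bystander: small open steel cup, 56 mm in diameter at the rim, 50 mm tall, behind the dock. Loose; origin at the centre of its underside.
- cartridge_box: Bystander: flat white cardboard box, 70 x 100 x 35 mm (x, y, z). Loose; origin at the centre of its underside.
- machine_pen: Bystander: tattoo machine, a metal pen about 145 mm long along its x axis and 33 mm high, lying in a rubber cradle. Loose; origin at the centre of its underside.
Things that resemble listed ones, but are neither listed nor needed, are in the scene too. What is shaped like the dock but pink is not meant.

How it is judged:
By the outcome, as a careful person would: the job done as asked, in the order asked, and still so for the second after the job is handed in, with the robot touching nothing.
It also fails if it takes over 69 s, if anything falls off the work surface, if the arm or the gripper's body presses on something with over 40 N, if the wrist force passes 120 N, or if a joint passes its speed limit or range.

## Working session

There is one attempt and no reset: what is moved stays moved. The work goes in short steps, Python scripts to look and compute and a tool call to move; the robot and the scene stay as the last step left them, time stands still between calls to the robot, and variables do not carry over. Pictures are saved under pics/ and viewed, at most 10 in all, crops included, and the job is handed in when it is done.

Besides the shell and the picture viewer there is one more tool, called after ">>>" as name(argument=value, ...) on one line, values as JSON. drive_tool: Moves the arm, as the interface text tells. Shifts and turns lie within -1 to 1; 1 stands for 0.1 m of shift or pi/4 rad of turn. Its arguments: {"type":"object","properties":{"commands":{"type":"string"},"force":{"type":"number"}},"required":["commands"]}

```bash
mkdir -p pics; ls
cat > h.py <<'E'
import numpy as np, cv2
from rig import *
from scipy.spatial.transform import Rotation as R
def rot(a):
    a=np.array(a,float)
    return a if a.shape==(3,3) else R.from_quat([a[1],a[2],a[3],a[0]]).as_matrix()
def ray(p,uv):
    f=240/np.tan(np.radians(p['fov_y'])/2)
    d=np.array([(uv[0]-p['cx'])/f,(uv[1]-p['cy'])/f,1])
    return np.array(p['position'],float),rot(p['attitude'])@d
def at(p,uv,z):
    o,d=ray(p,uv); return o+d*(z-o[2])/d[2]
def px(p,X):
    f=240/np.tan(np.radians(p['fov_y'])/2)
    c=rot(p['attitude']).T@(np.array(X,float)-np.array(p['position'])); return np.array([p['cx']+f*c[0]/c[2],p['cy']+f*c[1]/c[2]])
E
python3 - <<'E'
from h import *
for n in ['top','side']:
    p=capture(n); cv2.imwrite(f'pics/{n}0.png',p['pixels']); print(n,p['fov_y'],p['position'],p['attitude'])
    for k in ['pump_bottle','nozzle_bottle','dock','small_ink']:
        for b in boxes_of(p,k)[:3]: print(k,np.round(b['position']),round(b['confidence'],2),np.round(at(p,b['position'],80 if 'bottle' in k else 25)))
print(sense())
E
```

```text
pics
top 52.00430032324141 [ 254.64558312   18.13962085 1262.96900457] [ 0.0809793  -0.68258167  0.72135593 -0.08467725]
pump_bottle [405. 205.] 0.56 [ 613. -196.   80.]
nozzle_bottle [364. 267.] 0.63 [459. -82.  80.]
dock [239. 247.] 0.83 [539. 232.  25.]
dock [213. 359.] 0.58 [262. 299.  25.]
dock [374. 165.] 0.29 [ 745. -133.   25.]
small_ink [392. 243.] 0.5 [ 528. -164.   25.]
small_ink [482. 219.] 0.35 [ 580. -404.   25.]
side 54.34688329710716 [ 402.73765157 -702.11614047  663.09168821] [-0.40465279  0.91123196 -0.06899508  0.03394274]
pump_bottle [402. 276.] 0.59 [ 620. -186.   80.]
pump_bottle [322. 166.] 0.47 [535. 168.  80.]
nozzle_bottle [306. 245.] 0.65 [468. -85.  80.]
dock [320. 166.] 0.77 [542. 249.  25.]
dock [227. 160.] 0.66 [320. 306.  25.]
dock [282. 134.] 0.42 [465. 413.  25.]
small_ink [350. 288.] 0.52 [ 539. -151.   25.]
{'time_s': 0.5, 'joints': array([-1.36140133e+00,  3.12945719e-01,  1.49774971e+00,  2.64443126e-06,
        1.33105345e+00, -2.23383819e-01]), 'dq': array([-0.00297789, -0.0009033 ,  0.0003385 ,  0.00014199,  0.00077321,
       -0.00030087]), 'tau': array([-1.02239344e-03, -4.11929369e+01, -2.59767455e+01, -1.93050591e-04,
        7.01847530e-04, -1.01853416e-05]), 'eef_pos': array([ 220.17490236, -476.57603895,  248.25203808]), 'ee_rot': array([-7.81044826e-05,  9.76679090e-01,  2.14704332e-01,  1.83070980e-06]), 'force': array([0.77809682, 1.02132724, 1.81644047]), 'wrist_torque': array([ 0.00555843,  0.04445447, -0.01360037]), 'grip_force': 0.0, 'grip_width': 1.0005652915345116}
```

View pics/top0.png

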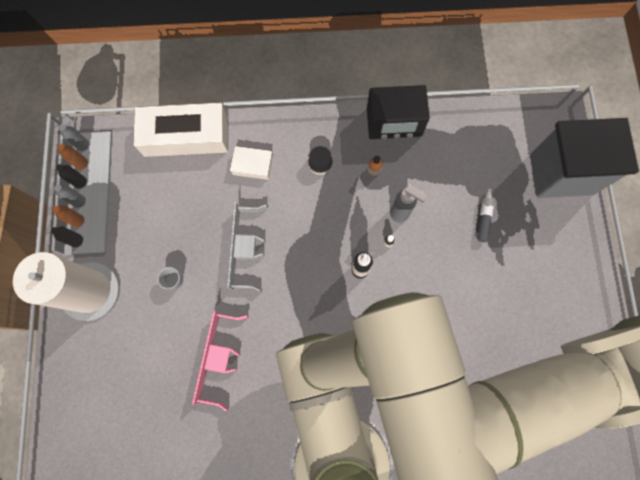

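View pics/side0.png

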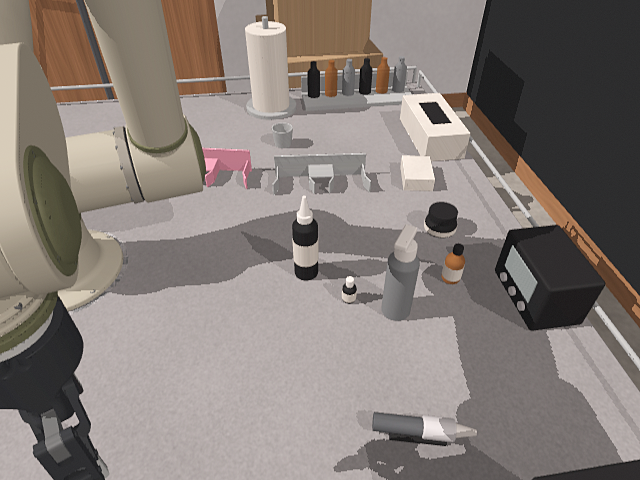

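Top view: the grey dock is at (245,247), with the pink decoy at (215,360). The nozzle bottle is at (363,265), the pump bottle at (405,205), the ink between them at (390,240) and the amber bottle at (375,165). 
Possible mix-ups: the pink dock at (215,360); the shelf bottles at side (313..400,78); the pen at top (487,215). I choose the grey dock and the two free-standing bottles, and will check this in a close crop.

Run:
```python
from h import *
t=cv2.imread('pics/top0.png'); s=cv2.imread('pics/side0.png')
def cr(i,x,y,w,h,k): 
    c=cv2.resize(i[y:y+h,x:x+w],None,fx=k,fy=k,interpolation=cv2.INTER_CUBIC)
    for a in range(0,w,10): cv2.line(c,(a*k,0),(a*k,6 if a%50 else 14),(0,0,255),1)
    for a in range(0,h,10): cv2.line(c,(0,a*k),(6 if a%50 else 14,a*k),(0,0,255),1)
    return c
A=cr(t,210,180,80,120,5); B=cr(t,340,180,80,100,5); B=cv2.copyMakeBorder(B,0,100,0,0,0)
cv2.imwrite('pics/c1.png',np.hstack([A,B]))
C=cr(s,265,145,115,50,6); D=cr(s,280,190,150,135,4)
W=max(C.shape[1],D.shape[1]); pad=lambda i:cv2.copyMakeBorder(i,0,0,0,W-i.shape[1],0)
o=np.vstack([C,pad(D)]);print(o.shape)
cv2.imwrite('pics/c2a.png',C);cv2.imwrite('pics/c2b.png',D)
```

```text
(840, 690, 3)
```

View pics/c1.png

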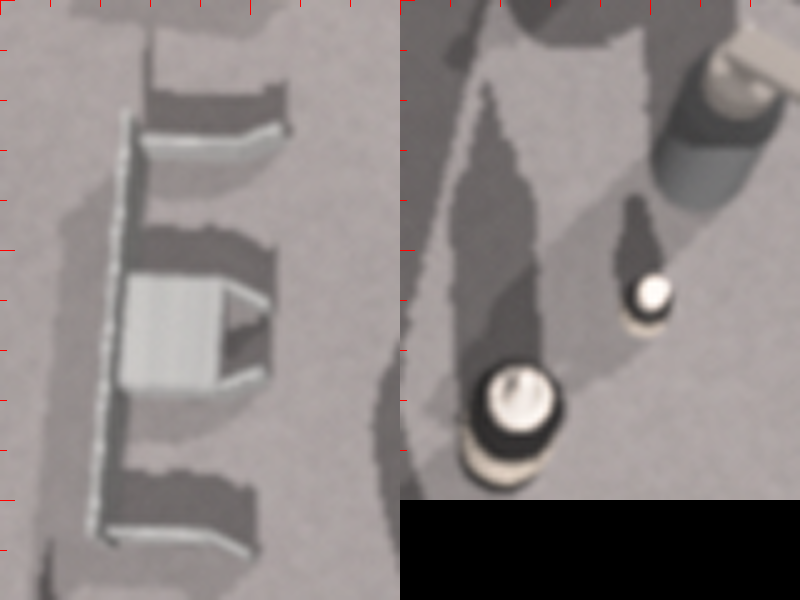

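View pics/c2a.png

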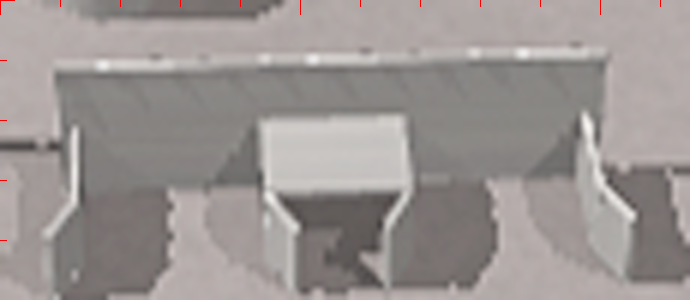

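View pics/c2b.png

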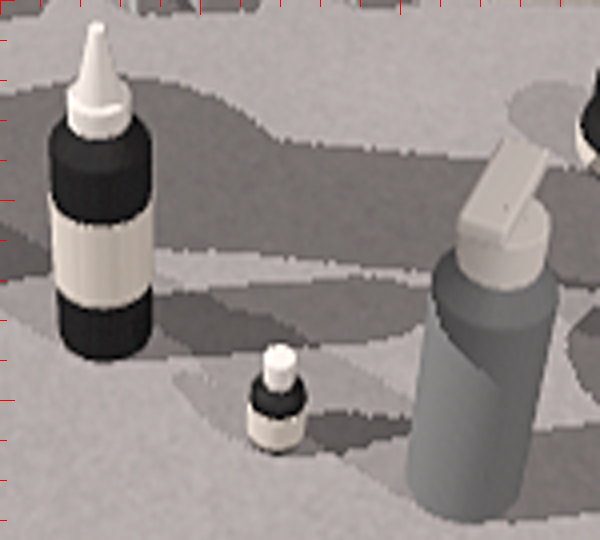

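Crops confirm it: grey dock, black bottle with the white nozzle, and grey bottle with the white pump. I'll fit the poses from the pixels I read off.

```bash
cat > fit.py <<'E'
from h import *
from scipy.optimize import least_squares
p={n:capture(n) for n in ['top','side']}
T=lambda x,y:np.array([210+x/5,180+y/5]); S=lambda x,y:np.array([265+x/6,145+y/6]); D=lambda x,y:np.array([280+x/4,190+y/4])
obs=[('top',T(128,112),(110,32,60)),('top',T(92,535),(-110,32,60)),('top',T(283,127),(112.5,-43,32)),('top',T(243,137),(103,-20,32)),
('top',T(252,553),(-112.5,-43,32)),('top',T(210,530),(-103,-20,32)),
('side',S(57,68),(-110,30,60)),('side',S(606,55),(110,30,60)),('side',S(76,128),(-103,30,32)),('side',S(45,235),(-112.5,-43,32)),('side',S(75,205),(-103,-20,32)),('side',S(633,215),(112.5,-43,32)),('side',S(605,170),(103,-20,32))]
def w(q,X):
    c,s=np.cos(q[2]),np.sin(q[2]); return (q[0]+c*X[0]-s*X[1],q[1]+s*X[0]+c*X[1],X[2])
def res(q): return np.concatenate([px(p[n],w(q,X))-u for n,u,X in obs])
r=least_squares(res,[540,235,0.0],loss='soft_l1',x_scale=[10,10,.1]); q=r.x
print('dock',q); print(np.round(res(q).reshape(-1,2),1).tolist())
for n in ['near','far']: print(n,w(q,(-65 if n=='near' else 65,30,0)))
def silh(name,u,R):  # lowest visible base point -> centre
    P=at(p[name],u,0); d=P[:2]-np.array(p[name]['position'])[:2]; return P[:2]+R*d/np.linalg.norm(d)
print('nozzle side',silh('side',D(104,357),23),'pump side',silh('side',D(463,520),26),'ink side',silh('side',D(277,453),13))
print('nozzle tip', at(p['side'],D(97,23),184), at(p['top'],T(518-400+650,0)*0+np.array([340+112/5,180+382/5]),184))
print('ink top cap',at(p['top'],(340+254/5,180+292/5),55))
print('pump neck top', at(p['top'],(340+338/5,180+85/5),150))
for k in ['short_bottle','balm_jar','cartridge_box']:
    for b in boxes_of(p['side'],k)[:2]: print(k,b['position'],at(p['side'],b['position'],25),b['confidence'])
E
python3 fit.py
```

```text
dock [ 5.39621029e+02  2.10462025e+02 -9.31685354e-02]
[[0.1, -1.1], [-0.0, -0.3], [-0.3, -0.7], [-1.3, 0.4], [-0.1, -0.2], [-0.6, 0.3], [-0.7, 0.5], [0.3, 0.1], [-0.1, 0.4], [0.4, 0.6], [-0.3, -0.4], [0.0, 0.9], [-0.6, 2.8]]
near (np.float64(477.69395134575035), np.float64(246.3791107640554), 0)
far (np.float64(607.1301349286916), np.float64(234.28471621603816), 0)
nozzle side [467.47201237 -71.56702496] pump side [ 619.9746833  -190.63952366] ink side [ 538.96786096 -152.352014  ]
nozzle tip [468.59753576 -73.19638548 184.        ] [466.33506353 -71.30086292 184.        ]
ink top cap [ 533.86757231 -156.87316163   55.        ]
pump neck top [ 610.38146904 -191.50633526  150.        ]
balm_jar [441.8, 219.9] [768.83887612   9.22419251  25.        ] 0.58
cartridge_box [418.1, 172.6] [771.92911295 186.80961638  25.        ] 0.78
```

>>> drive_tool(commands="0 0 0 0 0 0.155 35; 0 0 0 0 0 0.155 35; 0 0 0 0 0 0.155 35; 0 0 0 0 0 0.155 35; 0 0 0 0 0 0.155 35; 0 0 0 0 0 0.155 35; 0 0 0 0 0 0.155 35; 0 0 0 0 0 0.155 35; 0.3 0.2 0 0 0 0.1 35; 0.3 0.2 0 0.15 0 0 35; 0.3 0.2 0 0.15 0 0 35; 0.3 0.2 0 0.15 0 0 35; 0.3 0.2 0 0.15 0 0 35; 0.3 0.2 0 0.15 0 0 35; 0.3 0.2 0 0.15 0 0 35; 0.3 0.2 0 0.1 0 0 35; 0 0.2 0 0 0 0 35; 0 0 0 0 0 0 35")

```text
time_s: 2.3
eef_pos: [461.2, -293.9, 246.9]
ee_rot: [-0.284, 0.679, 0.625, 0.259]
force: [0.6, 0.5, 0.4]
grip_width: 0.351
grip_force: 0.0
```

```bash
cat >> h.py <<'E'
def goal(yaw,th):
    y=np.array([np.cos(yaw),np.sin(yaw),0]); f=np.array([-np.sin(yaw),np.cos(yaw),0])
    z=np.sin(th)*f-np.cos(th)*np.array([0,0,1.]); return np.stack([np.cross(y,z),y,z],1)
def need(yaw,th):
    s=sense(); M=rot(s['ee_rot']); print(np.round(M,3).tolist(),s['eef_pos'],s['joints'].round(2))
    rv=R.from_matrix(goal(yaw,th)@M.T).as_rotvec(); print('turn units',rv/(np.pi/4))
E
python3 -c "
from h import *
need(-.03,np.radians(53))"
```

```text
[[0.084, 0.996, -0.004], [0.703, -0.057, 0.709], [0.707, -0.062, -0.705]] [ 461.22774177 -293.8959485   246.91999434] [-0.97  0.66  1.16  0.45  1.98 -0.84]
turn units [ 0.17241088 -0.08686631  0.02850807]
```

>>> drive_tool(commands="0 0.3 -0.2 0.09 -0.045 0.015 35; 0 0.3 -0.2 0.085 -0.045 0.015 35; 0.05 0.3 -0.2 0 0 0 35; 0 0.3 -0.2 0 0 0 35; 0 0.2 -0.3 0 0 0 35; 0 0 -0.3 0 0 0 35; 0 0 -0.3 0 0 0 35; 0 0 -0.2 0 0 0 35; 0 0 -0.1 0 0 0 35; 0 0 0 0 0 0 35; 0 0 0 0 0 0 35")

```text
time_s: 3.22
eef_pos: [465.4, -157.2, 49.0]
ee_rot: [-0.308, 0.643, 0.623, 0.322]
force: [0.1, 0.7, 0.3]
grip_width: 0.354
grip_force: 0.0
```

Run:
```python
from h import *
need(-.03,np.radians(53))
p=capture('side')
a=cv2.resize(p['pixels'][150:350,180:480],None,fx=2,fy=2); w=capture('wrist')['pixels']
cv2.imwrite('pics/s1.png',a); cv2.imwrite('pics/w1.png',w)
```

```text
[[0.016, 0.999, 0.029], [0.603, -0.033, 0.797], [0.798, 0.005, -0.603]] [ 465.39080637 -157.21859255   49.01629767] [-0.85  0.8   1.57  0.58  1.54 -1.08]
turn units [0.00196739 0.00577199 0.00417203]
```

View pics/s1.png

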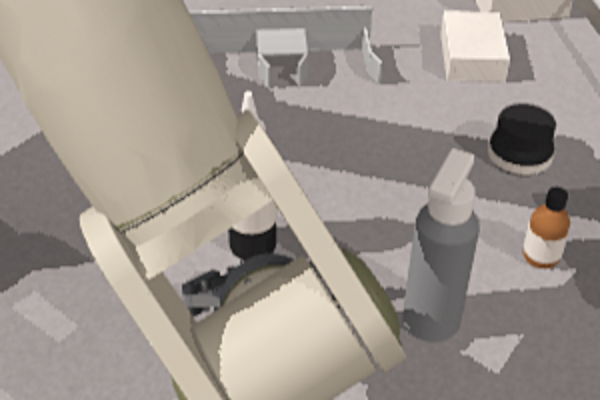

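View pics/w1.png

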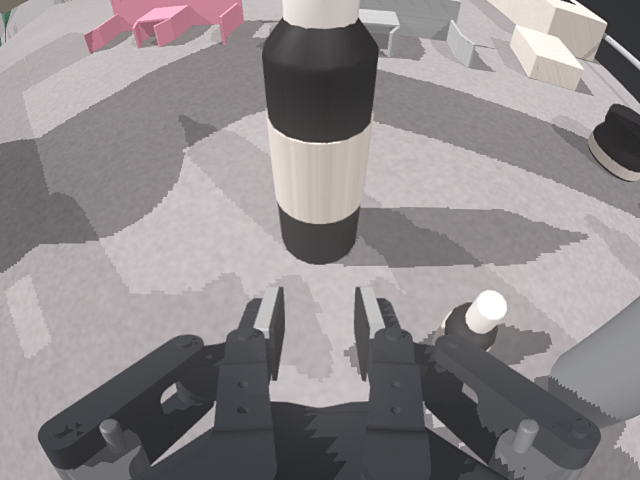

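Wrist view: the bottle at (320,200) is centred between the fingers, whose midpoint is at (319,320). The ink at (475,320) is close to the right knuckle at (590,440), so I'll check that clearance.

```bash
cat >> h.py <<'E'
def wray(p,uv):
    f=240/np.tan(np.radians(p['fov_y'])/2); d=np.array([uv[0]-p['cx'],uv[1]-p['cy']]); r=np.hypot(*d); a=r/f
    c=np.array([*(d/r*np.sin(a)),np.cos(a)]); T=np.array(p['tool_from_camera']); return T[:3,3],T[:3,:3]@c
def wat(p,uv,z,s):
    o,d=wray(p,uv); M=rot(s['ee_rot']); o=M@o+s['eef_pos']; d=M@d; return o+d*(z-o[2])/d[2]
E
python3 - <<'E'
from h import *
s=sense(); p=capture('wrist')
for uv in [(600,440),(598,460),(525,430),(450,335),(590,425),(405,335),(368,290),(270,290)]:
    o,d=wray(p,uv); X=o+d*(0-o[0])/d[0]; print(uv,'tool x=0:',X.round(), 'tool x=11:',(o+d*(11-o[0])/d[0]).round())
print('ink cap',wat(p,(488,308),53,s),'bottle front base', wat(p,(320,263),0,s))
E
```

```text
(600, 440) tool x=0: [  0.  75. -75.] tool x=11: [ 11.  63. -82.]
(598, 460) tool x=0: [  0.  70. -81.] tool x=11: [ 11.  59. -88.]
(525, 430) tool x=0: [  0.  54. -64.] tool x=11: [ 11.  46. -73.]
(450, 335) tool x=0: [  0.  48. -12.] tool x=11: [ 11.  41. -29.]
(590, 425) tool x=0: [  0.  75. -68.] tool x=11: [ 11.  64. -77.]
(405, 335) tool x=0: [  0.  31. -10.] tool x=11: [ 11.  26. -28.]
(368, 290) tool x=0: [ 0. 22. 31.] tool x=11: [11. 19.  7.]
(270, 290) tool x=0: [  0. -23.  31.] tool x=11: [ 11. -19.   7.]
ink cap [ 534.54287483 -156.64375824   53.        ] bottle front base [468.09975535 -98.10553412   0.        ]
```

>>> drive_tool(commands="-0.03 0.05 -0.05 0 0 -0.11 35; -0.03 0.05 -0.05 0 0 -0.105 35; 0 0 -0.08 0 0 0 35; 0 0 -0.06 0 0 0 35; 0 0 -0.02 0 0 0 35; 0 0.08 0 0 0 0 35; 0.01 0.08 0 0 0 0 35; 0 0.06 0 0 0 0 35; 0 0.04 0 0 0 0 35; 0 0.04 0 0 0 0 35; 0 0.04 0 0 0 0 35; 0 0.05 0 0 0 0 35; 0 0.05 0 0 0 0 35; 0 0.05 0 0 0 0 35; 0 0 0 0 0 0 35")

```text
time_s: 4.62
eef_pos: [460.0, -96.7, 22.3]
ee_rot: [-0.281, 0.693, 0.567, 0.346]
force: [-0.2, 0.1, 0.6]
grip_width: 0.35
grip_force: 0.0
```

Run:
```python
from h import *
need(-.2,np.radians(53)); s=sense(); print(s['force'])
p=capture('wrist'); cv2.imwrite('pics/w2.png',p['pixels'])
```

```text
[[0.118, 0.98, 0.161], [0.591, -0.2, 0.782], [0.798, 0.003, -0.602]] [460.01374444 -96.66910581  22.34598492] [-0.82  0.77  1.78  0.73  1.33 -1.09]
turn units [0.00131622 0.00408543 0.00143458]
[-0.18119911  0.11035356  0.6051628 ]
```

View pics/w2.png

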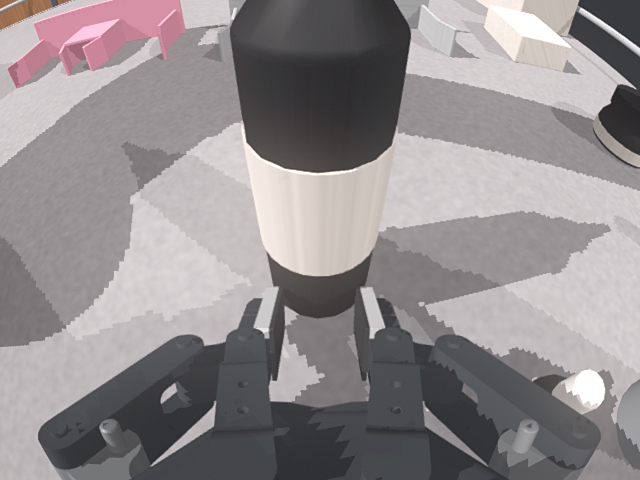

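>>> drive_tool(commands="0 0.04 0 0 0 0 35; 0 0.05 0 0 0 0 35; 0 0.05 0 0 0 0 35; 0 0.06 0 0 0 0 35; 0 0.06 0 0 0 0 35; 0 0.07 0 0 0 0 35; 0.01 0.07 0 0 0 0 35; 0 0.07 0 0 0 0 35; 0 0.07 0 0 0 0 35; 0.01 0.07 0 0 0 0 35; 0 0.07 0 0 0 0 35; 0 0.07 0 0 0 0 35; 0.01 0.06 0 0 0 0 35; 0 0.04 0 0 0 0 35; 0 0.02 0 0 0 0 35; 0 0 0 0 0 0 35")

```text
time_s: 6.0
eef_pos: [463.1, -10.2, 22.3]
ee_rot: [-0.281, 0.693, 0.567, 0.346]
force: [0.1, -0.2, 0.6]
grip_width: 0.351
grip_force: 0.0
```

Run:
```python
from h import *
s=sense(); print(s['force'],s['eef_pos'],s['joints'].round(2))
p=capture('wrist'); cv2.imwrite('pics/w3.png',p['pixels'])
t=capture('top'); u=capture('side')
for k in ['nozzle_bottle','small_ink']:
  for q in (t,u):
    for b in boxes_of(q,k)[:2]: print(k,b['position'],round(b['confidence'],2),at(q,b['position'],25 if 'ink' in k else 80))
```

```text
[ 0.06622673 -0.23970797  0.61716384] [463.09864313 -10.17475353  22.30864466] [-0.68  0.72  1.9   0.85  1.22 -1.09]
nozzle_bottle [301.1, 191.9] 0.6 [478.02625914  77.36778121  80.        ]
nozzle_bottle [349.8, 289.4] 0.26 [ 526.34033288 -200.97735283   80.        ]
small_ink [346.7, 290.2] 0.85 [ 532.09291611 -154.75772704   25.        ]
small_ink [416.0, 173.0] 0.35 [766.42882937 185.9112115   25.        ]
```

View pics/w3.png

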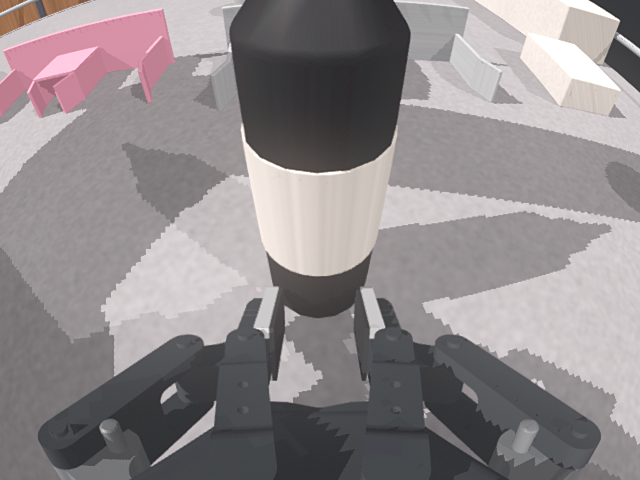

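Run:
```python
from h import *
s=sense(); p=capture('wrist')
P=wat(p,(319.5,315),0,s); M=rot(s['ee_rot']); c=s['eef_pos']+M@np.array(p['tool_from_camera'])[:3,3]
d=(P-c)[:2]; d/=np.linalg.norm(d); C=P[:2]+23*d; print(P,C,C-s['eef_pos'][:2])
# mouth tips of the dock bay seen by wrist (outer flares), z=32
for uv in [(215,85),(222,108),(500,78),(498,98)]: print(uv,wat(p,uv,32,s),wat(p,uv,0,s))
```

```text
[466.04004383   2.64749839   0.        ] [470.86987516  25.13466649] [ 7.66344997 35.9171684 ]
(215, 85) [427.05002882 160.7838358   32.        ] [420.75761301 220.03918901   0.        ]
(222, 108) [431.83263784 129.65126965  32.        ] [426.78705231 180.79033616   0.        ]
(500, 78) [636.32018856 144.01404159  32.        ] [684.58468292 198.89749506   0.        ]
(498, 98) [615.50762464 115.71264298  32.        ] [658.34626573 163.21789755   0.        ]
```

>>> drive_tool(commands="0 0.03 0 0 0 0 35; 0.01 0.05 0 0 0 0.01 35; 0 0.07 0 0 0 0.01 35; 0.01 0.07 0 0 0 0.01 35; 0 0.07 0 0 0 0.01 35; 0.01 0.07 0 0 0 0.01 35; 0 0.07 0 0 0 0.01 35; 0.01 0.07 0 0 0 0.01 35; 0 0.07 0 0 0 0.01 35; 0.01 0.07 0 0 0 0.01 35; 0 0.07 0 0 0 0.01 35; 0.01 0.07 0 0 0 0.01 35; 0 0.07 0 0 0 0.01 35; 0.01 0.07 0 0 0 0.01 35; 0 0.07 0 0 0 0 35; 0 0.07 0 0 0 0 35; 0 0.07 0 0 0 0 35; 0.01 0.05 0 0 0 0 35; 0 0.03 0 0 0 0 35; 0 0 0 0 0 0 35")

```text
time_s: 8.07
eef_pos: [471.0, 111.0, 22.3]
ee_rot: [-0.298, 0.663, 0.601, 0.332]
force: [0.0, -0.1, -1.0]
grip_width: 0.353
grip_force: 0.0
```

Run:
```python
from h import *
need(-.093,np.radians(53)); s=sense(); print(s['force'])
p=capture('wrist'); cv2.imwrite('pics/w4.png',p['pixels'])
```

```text
[[0.057, 0.995, 0.081], [0.6, -0.099, 0.794], [0.798, 0.004, -0.602]] [471.03463974 111.02075137  22.3240842 ] [-0.43  0.71  1.93  0.97  1.15 -1.06]
turn units [0.00124697 0.00454312 0.0076258 ]
[ 0.02756938 -0.08857587 -1.03769137]
```

View pics/w4.png

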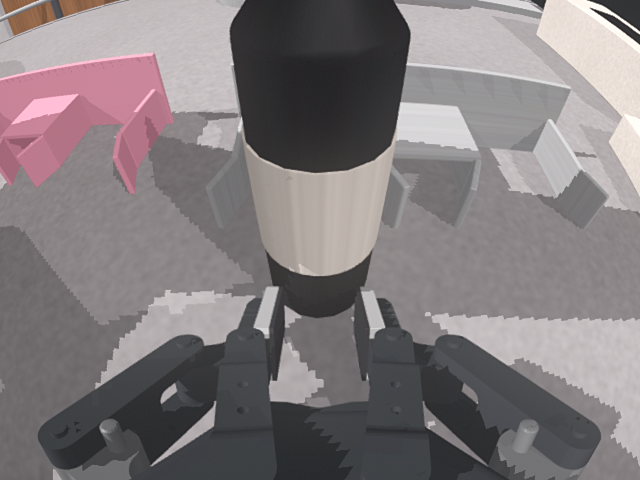

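The bottle sits upright and centred in the cradle (320 px), and the mouth flares show on both sides at (215,200) and (402,205). That was my tenth picture, so from here I'll use numbers only.

Run:
```python
from h import *
s=sense(); p=capture('wrist')
for uv in [(222,227),(401,227),(458,225),(597,228)]: print(uv,wat(p,uv,0,s).round(1))
for uv in [(208,188),(408,186),(607,200)]: print(uv,wat(p,uv,32,s).round(1))
P=wat(p,(320,315),0,s); print(P+[2,23,0])
q=[539.62,210.46,-.0932]; c,si=np.cos(q[2]),np.sin(q[2])
for x in (-110.5,-19.5,19.5,110.5): print('model tip',x,(q[0]+c*x+si*43,q[1]+si*x-c*43))
```

```text
(222, 227) [425.  180.2   0. ]
(401, 227) [521.3 170.7   0. ]
(458, 225) [554.9 169.1   0. ]
(597, 228) [660.3 158.1   0. ]
(208, 188) [424.7 178.6  32. ]
(408, 186) [519.  170.4  32. ]
(607, 200) [642.8 155.2  32. ]
[474.73601037 147.32164041   0.        ]
model tip -110.5 (np.float64(425.5977667826231), np.float64(177.93031613860774))
model tip -19.5 (np.float64(516.2028288639547), np.float64(169.46138909688318))
model tip 19.5 (np.float64(555.033569755954), np.float64(165.83184893614413))
model tip 110.5 (np.float64(645.6386318372855), np.float64(157.36292189441957))
```

>>> drive_tool(commands="0 0.04 0 0 0 0 35; 0 0.06 0 0 0 0 35; 0 0.07 0 0 0 0 35; 0 0.07 0 0 0 0 35; 0 0.07 0 0 0 0 35; 0 0.07 0 0 0 0 35; 0 0.07 0 0 0 0 35; 0 0.07 0 0 0 0 35; 0.01 0.06 0 0 0 0 35; 0 0.05 0 0 0 0 35; 0 0.03 0 0 0 0 35; 0 0.02 0 0 0 0 35; 0 0.02 0 0 0 0 35; 0 0.02 0 0 0 0 35; 0 0 0 0 0 0 35")

```text
time_s: 9.42
eef_pos: [472.2, 182.6, 22.3]
ee_rot: [-0.298, 0.663, 0.601, 0.332]
force: [0.5, -0.1, 0.3]
grip_width: 0.35
grip_force: 0.2
```

Not in contact yet; I'll step slowly.

>>> drive_tool(commands="0 0.02 0 0 0 0 35; 0 0.02 0 0 0 0 35; 0 0 0 0 0 0 35")

```text
time_s: 9.67
eef_pos: [472.1, 186.6, 22.3]
ee_rot: [-0.298, 0.663, 0.601, 0.332]
force: [0.1, 0.1, 0.1]
grip_width: 0.348
grip_force: 0.2
```

>>> drive_tool(commands="0 0.02 0 0 0 0 35; 0 0 0 0 0 0 35")

```text
time_s: 9.83
eef_pos: [472.1, 188.6, 22.3]
ee_rot: [-0.298, 0.663, 0.601, 0.332]
force: [-0.4, -0.5, 0.2]
grip_width: 0.353
grip_force: 0.2
```

>>> drive_tool(commands="0 0.01 0 0 0 0 35; 0 0 0 0 0 0 35")

```text
time_s: 10.0
eef_pos: [472.2, 189.5, 22.3]
ee_rot: [-0.298, 0.663, 0.601, 0.332]
force: [0.6, 0.0, 0.9]
grip_width: 0.353
grip_force: 0.3
```

>>> drive_tool(commands="0 0.01 0 0 0 0 35; 0 0 0 0 0 0 35")

```text
time_s: 10.17
eef_pos: [472.2, 190.5, 22.3]
ee_rot: [-0.298, 0.663, 0.601, 0.332]
force: [0.7, -1.5, 0.1]
grip_width: 0.35
grip_force: 0.3
```

>>> drive_tool(commands="0 0.01 0 0 0 0 35; 0 0 0 0 0 0 35")

```text
time_s: 10.33
eef_pos: [472.2, 191.5, 22.3]
ee_rot: [-0.298, 0.663, 0.601, 0.332]
force: [0.8, -1.7, -0.6]
grip_width: 0.351
grip_force: 0.5
```

>>> drive_tool(commands="0 0.01 0 0 0 0 35; 0 0 0 0 0 0 35")

```text
time_s: 10.5
eef_pos: [472.4, 192.1, 22.2]
ee_rot: [-0.297, 0.663, 0.601, 0.332]
force: [-0.3, -4.8, 1.2]
grip_width: 0.35
grip_force: 2.8
```

>>> drive_tool(commands="0 0.01 0 0 0 0 35; 0 0 0 0 0 0 35")

```text
time_s: 10.67
eef_pos: [472.5, 192.5, 22.2]
ee_rot: [-0.297, 0.663, 0.602, 0.331]
force: [-2.5, -13.7, 2.9]
grip_width: 0.35
grip_force: 6.1
```

Run:
```python
from h import *
s=sense(); p=capture('wrist'); cv2.imwrite('pics/w5.png',p['pixels'])
g=cv2.cvtColor(p['pixels'],cv2.COLOR_BGR2GRAY)
a=cv2.imread('pics/w4.png',0)
for r in (60,150,200,290): print(r,[ [int(x) for x in np.where(np.abs(np.diff(i[r,200:440].astype(int)))>30)[0]+200] for i in (a,g)])
print([ [int(x) for x in np.where(np.abs(np.diff(i[100:330,320].astype(int)))>25)[0]+100] for i in (a,g)])
```

```text
60 [[232, 233, 406], [228, 229, 407, 408]]
150 [[227, 252, 253, 384, 385], [248, 249, 388, 389, 415]]
200 [[384], [223, 232, 239]]
290 [[211, 213, 264, 265, 277, 278, 360], [277, 278, 360]]
[[171, 172, 275, 317], [175, 176, 278, 279, 319]]
```

>>> drive_tool(commands="0 -0.03 0 0 0 0 35; 0 -0.05 0 0 0 0 35; 0 -0.1 0 0 0 0 35; 0 -0.2 0 0 0 0 35; 0 -0.3 0 0 0 0 35; 0 -0.3 0 0 0 0 35; 0 -0.2 0.2 0 0 0 35; 0 -0.2 0.3 0 0 0 35; 0 -0.2 0.3 0 0 0 35; 0 -0.2 0.35 0 0 0 35; 0 -0.2 0.35 0 0 0 35; 0 -0.2 0.35 0 0 0.05 35; 0 -0.2 0.35 0 0 0.05 35; 0 -0.3 0.2 0 0 0.05 35; 0.1 -0.35 0 0 0 0.05 35; 0.1 -0.35 0 0 0 0.05 35; 0.1 -0.35 0 0 0 0 35; 0.1 -0.35 0 0 0 0 35; 0 0 0 0 0 0 35")

```text
time_s: 12.3
eef_pos: [512.2, -220.2, 260.5]
ee_rot: [-0.329, 0.603, 0.662, 0.301]
force: [-1.4, -0.1, -0.3]
grip_width: 0.354
grip_force: 0.0
```

Run:
```python
from h import *
need(.1,np.radians(53))
t=capture('top'); u=capture('side'); cv2.imwrite('pics/t6.png',t['pixels']); cv2.imwrite('pics/s6.png',u['pixels'])
for k,z in [('nozzle_bottle',80),('small_ink',25),('short_bottle',40),('pump_bottle',80),('machine_pen',16)]:
  for n,q in (('t',t),('s',u)):
    for b in boxes_of(q,k)[:2]: print(k,n,b['position'],round(b['confidence'],2),at(q,b['position'],z).round())
def silh(p,u,R):
    P=at(p,u,0); d=P[:2]-np.array(p['position'])[:2]; return P[:2]+R*d/np.linalg.norm(d)
print('amber',silh(u,(453,283),18))
```

```text
[[-0.057, 0.996, -0.072], [0.6, 0.092, 0.795], [0.798, 0.002, -0.603]] [ 512.2475504  -220.22424209  260.47479088] [-0.83  0.7   1.11  0.58  2.06 -0.85]
turn units [0.00100548 0.00322896 0.0104902 ]
nozzle_bottle t [239.5, 271.6] 0.68 [466. 221.  80.]
small_ink s [347.5, 290.7] 0.74 [ 533. -156.   25.]
short_bottle t [239.2, 242.9] 0.32 [547. 228.  40.]
short_bottle s [452.5, 264.2] 0.57 [ 737. -134.   40.]
pump_bottle t [403.5, 202.6] 0.79 [ 619. -193.   80.]
pump_bottle s [395.1, 309.1] 0.97 [ 590. -252.   80.]
pump_bottle s [420.2, 427.3] 0.55 [ 570. -444.   80.]
machine_pen s [418.9, 426.4] 0.71 [ 587. -414.   16.]
amber [ 750.62561644 -130.10824238]
```

>>> drive_tool(commands="0.25 -0.2 0 0 0 0 35; 0.25 -0.2 0 0 0 0 35; 0.25 -0.2 0 0 0 0 35; 0.25 -0.1 0 0 0 0 35; 0.11 0 -0.1 0 0 0 35; 0 0 -0.3 0 0 0 35; 0 0 -0.3 0 0 0 35; 0 0 -0.3 0 0 0 35; 0 0 -0.3 0 0 0 35; 0 0 -0.2 0 0 0 35; 0 0 0 0 0 0 35; 0 0 0 0 0 0 35")

```text
time_s: 13.9
eef_pos: [620.7, -283.2, 112.3]
ee_rot: [-0.33, 0.601, 0.663, 0.301]
force: [-0.4, 0.4, 0.3]
grip_width: 0.35
grip_force: 0.0
```

Run:
```python
from h import *
need(.1,np.radians(53))
```

```text
[[-0.06, 0.995, -0.075], [0.598, 0.096, 0.795], [0.799, 0.003, -0.601]] [ 620.74474301 -283.18768693  112.33306065] [-0.78  1.17  0.6   0.62  2.08 -0.78]
turn units [-0.00107867  0.00378033  0.00453617]
```

>>> drive_tool(commands="0 0.05 -0.3 0 0 0 35; 0 0.05 -0.2 0 0 0 35; 0.03 0 -0.2 0 0 0 35; 0 0 -0.1 0 0 0 35; 0 0 -0.1 0 0 0 35; 0 0 0 0 0 0 35; 0 0 0 0 0 0 35")

```text
time_s: 14.48
eef_pos: [624.1, -273.8, 23.5]
ee_rot: [-0.328, 0.601, 0.664, 0.301]
force: [0.4, -0.6, 0.8]
grip_width: 0.353
grip_force: 0.0
```

Run:
```python
from h import *
need(.1,np.radians(53)); s=sense(); p=capture('wrist'); cv2.imwrite('pics/w6.png',p['pixels'])
for b in boxes_of(p,'pump_bottle')[:2]: print(b)
for b in boxes_of(p,'small_ink')[:2]: print(b, wat(p,b['position'],28,s))
g=cv2.cvtColor(p['pixels'],cv2.COLOR_BGR2GRAY)
for r in range(120,300,20): print(r,g[r,220:420:5].tolist())
```

```text
[[-0.062, 0.995, -0.074], [0.6, 0.096, 0.794], [0.798, 0.005, -0.603]] [ 624.05125126 -273.78274671   23.52262157] [-0.77  1.27  0.63  0.59  1.96 -0.85]
turn units [0.00140335 0.00646854 0.00483105]
{'position': [319.7, 104.0], 'confidence': 0.62}
120 [184, 184, 183, 184, 179, 177, 179, 182, 110, 101, 104, 105, 108, 109, 111, 113, 112, 115, 115, 118, 119, 119, 119, 119, 120, 121, 122, 121, 121, 121, 118, 118, 199, 200, 200, 205, 204, 197, 194, 198]
140 [147, 186, 184, 182, 187, 184, 181, 184, 186, 99, 102, 104, 107, 110, 111, 113, 114, 116, 117, 118, 119, 119, 120, 120, 120, 122, 121, 121, 122, 120, 116, 199, 191, 196, 195, 200, 199, 197, 195, 199]
160 [148, 140, 122, 126, 124, 123, 122, 121, 122, 153, 149, 105, 107, 109, 111, 113, 115, 116, 118, 118, 120, 120, 119, 120, 121, 122, 122, 121, 122, 119, 136, 198, 197, 195, 196, 197, 197, 199, 196, 196]
180 [203, 207, 201, 198, 200, 181, 182, 180, 181, 181, 150, 145, 141, 110, 111, 114, 115, 117, 118, 120, 120, 120, 120, 120, 122, 123, 122, 121, 119, 117, 146, 141, 137, 197, 199, 193, 198, 201, 195, 202]
200 [205, 201, 199, 192, 197, 201
[... 291 characters left out ...]
 124, 123, 123, 121, 119, 140, 144, 143, 139, 140, 143, 141, 144, 141, 139, 142, 146]
240 [201, 198, 199, 200, 201, 205, 200, 199, 203, 203, 203, 198, 199, 197, 195, 197, 197, 197, 126, 121, 120, 127, 140, 144, 146, 148, 148, 147, 143, 141, 144, 145, 144, 142, 141, 145, 145, 142, 145, 143]
260 [204, 203, 201, 201, 201, 202, 204, 201, 203, 205, 199, 201, 202, 201, 199, 198, 196, 195, 200, 200, 201, 201, 201, 199, 198, 201, 188, 141, 143, 143, 146, 142, 141, 144, 141, 141, 141, 142, 145, 141]
280 [198, 199, 200, 196, 188, 180, 184, 183, 183, 192, 203, 203, 197, 200, 202, 202, 199, 200, 197, 180, 181, 123, 121, 120, 145, 143, 141, 140, 148, 140, 139, 141, 141, 146, 141, 141, 141, 144, 145, 143]
```

>>> drive_tool(commands="-0.01 0.08 -0.01 0 0 0 35; -0.01 0.08 0 0 0 0 35; -0.01 0.08 0 0 0 0 35; 0 0.05 0 0 0 0 35; -0.01 0.04 0 0 0 0 35; 0 0.04 0 0 0 0 35; 0 0.04 0 0 0 0 35; 0 0.05 0 0 0 0 35; 0 0.05 0 0 0 0 35; 0 0.05 0 0 0 0 35; 0 0.05 0 0 0 0 35; -0.01 0.05 0 0 0 0 35; 0 0.03 0 0 0 0 35; 0 0 0 0 0 0 35")

```text
time_s: 15.8
eef_pos: [618.8, -203.5, 21.5]
ee_rot: [-0.329, 0.601, 0.663, 0.301]
force: [-0.0, -0.3, 0.1]
grip_width: 0.349
grip_force: 0.0
```

```bash
cat > chk.py <<'E'
from h import *
import sys
def chk(name,R,yaw):
    need(yaw,np.radians(53)); s=sense(); print('F',s['force'].round(1)); p=capture('wrist'); cv2.imwrite(f'pics/{name}.png',p['pixels'])
    g=cv2.cvtColor(p['pixels'],cv2.COLOR_BGR2GRAY)
    for r in (100,150,200,250,290): 
        d=np.abs(np.diff(cv2.GaussianBlur(g,(3,3),0)[r,200:440].astype(int))); print(r,[int(x)+200 for x in np.where(d>14)[0]])
    print('col',[int(x)+150 for x in np.where(np.abs(np.diff(g[150:370,318].astype(int)))>10)[0]])
    return s,p
E
python3 - <<'E'
from chk import *
s,p=chk('w7',26,.1)
for v in (300,310,320,330): P=wat(p,(318,v),0,s); print(v,P)
E
```

```text
[[-0.061, 0.995, -0.075], [0.599, 0.097, 0.795], [0.798, 0.004, -0.602]] [ 618.80340639 -203.52350861   21.47795382] [-0.71  1.16  0.88  0.61  1.82 -0.88]
turn units [-0.00012228  0.00458457  0.00369692]
F [-0.  -0.3  0.1]
100 [230, 231, 232]
150 [248, 398, 399, 400]
200 [388, 389, 390]
250 []
290 [276, 277, 278, 279, 282, 283, 354, 359, 360, 361]
col [303]
300 [ 6.15999360e+02 -1.82553722e+02  2.84217094e-14]
310 [ 616.504228   -187.66960303    0.        ]
320 [ 616.99616207 -192.65645805    0.        ]
330 [ 617.47633225 -197.52606971    0.        ]
```

Run:
```python
import cv2
g=cv2.imread('pics/w7.png',0)
print(g[270:340:2,318].tolist()); print(g[285:330:4,285:355:5].tolist())
for r in (40,80,120,160,200,240): print(r,g[r,220:425:5].tolist())
```

```text
[123, 124, 124, 124, 125, 124, 123, 124, 123, 123, 123, 124, 123, 124, 124, 123, 124, 106, 107, 105, 107, 106, 107, 110, 118, 120, 122, 124, 123, 120, 119, 116, 118, 121, 121]
[[140, 136, 131, 129, 126, 125, 125, 124, 125, 124, 125, 125, 125, 127], [135, 137, 132, 129, 127, 123, 124, 124, 125, 124, 125, 124, 125, 104], [119, 116, 132, 129, 128, 122, 124, 124, 126, 124, 125, 124, 103, 104], [145, 116, 118, 131, 127, 125, 124, 125, 125, 110, 112, 104, 104, 105], [140, 131, 118, 119, 125, 125, 124, 121, 106, 104, 105, 104, 104, 104], [159, 128, 105, 106, 118, 123, 105, 105, 106, 105, 105, 104, 105, 102], [186, 176, 117, 105, 105, 107, 107, 106, 105, 105, 104, 104, 106, 123], [188, 187, 191, 155, 104, 106, 106, 106, 104, 103, 103, 121, 122, 122], [187, 188, 188, 188, 185, 119, 118, 118, 122, 120, 122, 121, 125, 122], [178, 184, 190, 191, 122, 122, 121, 122, 123, 117, 121, 188, 189, 121], [179, 157, 122, 121, 123, 125, 123, 125, 123, 121, 118, 117, 120, 183], [113, 120, 121, 124, 121, 123, 119, 119, 121, 121, 118, 115, 122, 182]]
40 [144, 98, 100, 102, 104, 108, 110, 113, 116, 120, 122, 1
[... 496 characters left out ...]
 124, 124, 125, 125, 125, 126, 126, 125, 124, 122, 117, 142, 145, 145]
160 [192, 190, 190, 188, 185, 155, 151, 110, 110, 112, 113, 115, 116, 117, 117, 118, 120, 121, 120, 122, 122, 123, 124, 124, 125, 125, 125, 125, 125, 125, 128, 127, 126, 128, 126, 122, 205, 207, 204, 205, 207]
200 [189, 186, 191, 191, 189, 189, 175, 154, 149, 146, 143, 141, 126, 116, 116, 117, 119, 121, 122, 123, 123, 123, 125, 125, 125, 125, 126, 126, 126, 127, 129, 128, 126, 124, 204, 205, 202, 200, 203, 204, 208]
240 [151, 149, 149, 124, 127, 128, 129, 126, 156, 149, 146, 143, 140, 137, 133, 129, 126, 127, 126, 124, 123, 125, 124, 125, 125, 126, 125, 126, 128, 126, 125, 124, 121, 147, 146, 146, 150, 147, 150, 149, 146]
```

>>> drive_tool(commands="0 0.03 0 0 0 0 35; 0 0.04 0 0 0 0 35; 0 0.05 0 0 0 0 35; 0 0.04 0 0 0 0 35; 0 0.02 0 0 0 0 35; 0 0.01 0 0 0 0 35; 0 0 0 0 0 0 35")

```text
time_s: 16.43
eef_pos: [618.8, -185.0, 21.4]
ee_rot: [-0.329, 0.601, 0.663, 0.301]
force: [0.5, 0.6, -1.8]
grip_width: 0.347
grip_force: 0.1
```

Run:
```python
from chk import *
s,p=chk('w8',26,.1)
g=cv2.imread('pics/w8.png',0)
print(g[270:340:2,318].tolist())
for r in (40,80,120,160,200,240): print(r,g[r,220:425:5].tolist())
```

```text
[[-0.061, 0.995, -0.075], [0.599, 0.097, 0.795], [0.798, 0.004, -0.602]] [ 618.84313173 -185.00908471   21.43760895] [-0.69  1.13  0.93  0.62  1.78 -0.88]
turn units [0.00023022 0.00485552 0.00422466]
F [ 0.5  0.6 -1.8]
100 [231, 239, 240]
150 [398, 399, 400]
200 [388, 389, 390]
250 [260]
290 [263, 264, 265, 276, 277, 278, 279, 282, 283, 354, 355, 359, 360, 361]
col [302]
[123, 124, 123, 123, 123, 124, 123, 122, 123, 123, 123, 124, 123, 123, 123, 123, 117, 106, 106, 105, 106, 106, 106, 109, 123, 124, 124, 123, 123, 123, 122, 119, 119, 120, 120]
40 [146, 97, 100, 102, 103, 109, 110, 113, 116, 119, 122, 123, 123, 126, 126, 128, 129, 130, 132, 133, 132, 133, 132, 133, 133, 134, 133, 134, 134, 132, 131, 131, 130, 129, 128, 128, 125, 124, 123, 122, 158]
80 [201, 199, 155, 103, 105, 107, 107, 109, 112, 112, 112, 115, 114, 116, 115, 117, 118, 119, 120, 120, 121, 121, 122, 123, 123, 124, 123, 125, 123, 123, 124, 124, 125, 126, 126, 123, 123, 123, 120, 150, 152]
120 [186, 205, 201, 179, 155, 150, 145, 109, 110, 113, 115, 115, 116, 116, 116, 117, 119, 120, 120, 121, 122, 122, 122, 123, 124, 124, 124, 123, 124, 124, 124, 125, 126, 125, 125, 124, 122, 117, 144, 149, 146]
160 [188, 187, 188, 187, 185, 155, 152, 148, 145, 144, 142, 139, 137, 116, 118, 117, 120, 121, 121, 123, 123, 124, 124, 124, 125, 125, 125, 125, 125, 126, 127, 127, 127, 127, 125, 123, 202, 212, 203, 205, 200]
200 [190, 193, 193, 189, 189, 188, 176, 153, 150, 145, 144, 140, 138, 135, 133, 129, 128, 127, 124, 123, 123, 123, 125, 125, 126, 126, 126, 126, 126, 128, 128, 127, 127, 125, 199, 202, 202, 206, 207, 203, 207]
240 [211, 208, 204, 185, 188, 188, 187, 187, 154, 150, 147, 144, 142, 137, 133, 130, 127, 126, 125, 123, 124, 126, 125, 125, 125, 125, 125, 128, 127, 126, 124, 123, 121, 147, 148, 146, 148, 146, 149, 153, 150]
```

>>> drive_tool(commands="0 0.04 0 0 0 0 35; 0 0.06 0 0 0 0 35; 0 0.07 0 0 0 0 35; -0.01 0.07 0 0 0 0 35; 0 0.07 0 0 0 0 35; 0 0.07 0 0 0 0 35; 0 0.07 0 0 0 0 35; -0.01 0.07 0 0 0 0 35; 0 0.07 0 0 0 0 35; 0 0.07 0 0 0 0 35; 0 0.07 0 0 0 0 35; 0 0.07 0 0 0 0 35; -0.01 0.07 0 0 0 0 35; 0 0.07 0 0 0 0 35; 0 0.07 0 0 0 0 35; 0 0.07 0 0 0 0 35; 0 0.05 0 0 0 0 35; 0 0.03 0 0 0 0 35; 0 0 0 0 0 0 35")

```text
time_s: 18.07
eef_pos: [615.8, -68.6, 21.5]
ee_rot: [-0.329, 0.601, 0.663, 0.301]
force: [-0.3, 0.3, -0.1]
grip_width: 0.347
grip_force: 0.0
```

>>> drive_tool(commands="0 0.04 0 0 0 0 35; -0.01 0.06 0 0 0 -0.015 35; -0.01 0.07 0 0 0 -0.015 35; -0.01 0.07 0 0 0 -0.015 35; -0.01 0.07 0 0 0 -0.015 35; -0.01 0.07 0 0 0 -0.015 35; 0 0.07 0 0 0 -0.015 35; -0.01 0.07 0 0 0 -0.015 35; -0.01 0.07 0 0 0 -0.015 35; -0.01 0.07 0 0 0 -0.015 35; 0 0.07 0 0 0 -0.015 35; -0.01 0.07 0 0 0 -0.015 35; -0.01 0.07 0 0 0 -0.015 35; 0 0.07 0 0 0 -0.015 35; -0.01 0.07 0 0 0 -0.015 35; 0 0.07 0 0 0 -0.015 35; 0 0.07 0 0 0 -0.015 35; 0 0.05 0 0 0 0 35; 0 0.03 0 0 0 0 35; 0 0 0 0 0 0 35")

```text
time_s: 19.73
eef_pos: [604.7, 54.4, 21.5]
ee_rot: [-0.299, 0.661, 0.604, 0.331]
force: [-0.0, -0.3, -0.8]
grip_width: 0.346
grip_force: 0.0
```

Run:
```python
from chk import *
s,p=chk('w9',26,-.09)
g=cv2.imread('pics/w9.png',0)
print(g[270:340:2,318].tolist())
for r in (120,200,240): print(r,g[r,220:425:5].tolist())
for v in (303,316): print(wat(p,(319,v),0,s))
```

```text
[[0.052, 0.996, 0.075], [0.6, -0.091, 0.795], [0.798, 0.004, -0.602]] [604.74085241  54.36616193  21.45007915] [-0.42  0.89  1.48  0.9   1.32 -0.82]
turn units [0.00104663 0.00468818 0.00166016]
F [-0.  -0.3 -0.8]
100 [230, 231, 232, 408, 409, 410]
150 [240, 249, 250, 411, 412]
200 [250]
250 [260]
290 [276, 277, 278, 282, 283, 354, 359, 360, 361, 372, 373]
col [315]
[106, 106, 106, 107, 106, 107, 106, 106, 106, 107, 105, 107, 106, 107, 106, 107, 103, 96, 88, 88, 88, 88, 87, 102, 107, 104, 104, 104, 103, 105, 104, 103, 101, 100, 104]
120 [116, 108, 106, 116, 84, 84, 84, 85, 92, 90, 124, 122, 120, 118, 116, 115, 114, 112, 110, 110, 109, 107, 107, 106, 105, 104, 104, 102, 104, 103, 104, 105, 106, 106, 106, 107, 105, 106, 181, 183, 178]
200 [104, 107, 100, 99, 99, 104, 114, 135, 132, 128, 127, 124, 122, 121, 118, 115, 115, 114, 110, 110, 107, 106, 106, 103, 103, 104, 104, 105, 105, 105, 106, 105, 105, 105, 125, 124, 125, 126, 128, 126, 128]
240 [100, 104, 109, 107, 105, 102, 103, 107, 140, 133, 130, 128, 126, 122, 119, 117, 115, 113, 110, 108, 108, 105, 105, 103, 104, 104, 105, 106, 105, 105, 105, 104, 107, 130, 130, 128, 126, 127, 127, 128, 128]
[606.31189661  73.79187707   0.        ]
[605.70963372  67.21752873   0.        ]
```

>>> drive_tool(commands="0 0.04 0 0 0 0 35; -0.01 0.06 0 0 0 0 35; -0.01 0.07 0 0 0 0 35; -0.01 0.07 0 0 0 0 35; -0.01 0.07 0 0 0 0 35; -0.01 0.07 0 0 0 0 35; 0 0.07 0 0 0 0 35; 0 0.07 0 0 0 0 35; 0 0.07 0 0 0 0 35; 0 0.07 0 0 0 0 35; 0 0.07 0 0 0 0 35; 0.01 0.07 0 0 0 0 35; 0 0.07 0 0 0 0 35; 0.01 0.07 0 0 0 0 35; 0 0.06 0 0 0 0 35; 0 0.05 0 0 0 0 35; 0 0.03 0 0 0 0 35; 0 0.02 0 0 0 0 35; 0 0 0 0 0 0 35")

```text
time_s: 21.37
eef_pos: [601.7, 164.0, 21.4]
ee_rot: [-0.299, 0.661, 0.604, 0.331]
force: [0.4, -0.2, -0.1]
grip_width: 0.353
grip_force: 0.0
```

>>> drive_tool(commands="0 0.02 0 0 0 0 35; 0 0 0 0 0 0 35")

```text
time_s: 21.53
eef_pos: [601.9, 165.7, 21.4]
ee_rot: [-0.299, 0.661, 0.604, 0.331]
force: [0.9, -1.0, -0.7]
grip_width: 0.348
grip_force: 0.3
```

>>> drive_tool(commands="0 0.02 0 0 0 0 35; 0 0 0 0 0 0 35")

```text
time_s: 21.7
eef_pos: [601.8, 167.8, 21.4]
ee_rot: [-0.299, 0.661, 0.604, 0.331]
force: [0.9, -0.6, -0.9]
grip_width: 0.347
grip_force: 0.4
```

>>> drive_tool(commands="0 0.02 0 0 0 0 35; 0 0 0 0 0 0 35")

```text
time_s: 21.87
eef_pos: [601.8, 169.9, 21.5]
ee_rot: [-0.299, 0.661, 0.604, 0.331]
force: [-0.5, 0.9, 0.0]
grip_width: 0.351
grip_force: 0.4
```

>>> drive_tool(commands="0 0.01 0 0 0 0 35; 0 0 0 0 0 0 35")

```text
time_s: 22.03
eef_pos: [601.8, 170.8, 21.4]
ee_rot: [-0.299, 0.661, 0.604, 0.331]
force: [-0.3, -0.6, 0.5]
grip_width: 0.346
grip_force: 0.4
```

>>> drive_tool(commands="0 0.01 0 0 0 0 35; 0 0 0 0 0 0 35")

```text
time_s: 22.2
eef_pos: [601.8, 171.8, 21.4]
ee_rot: [-0.299, 0.661, 0.604, 0.331]
force: [0.5, -1.8, 0.0]
grip_width: 0.347
grip_force: 0.5
```

>>> drive_tool(commands="0 0.01 0 0 0 0 35; 0 0 0 0 0 0 35")

```text
time_s: 22.37
eef_pos: [601.8, 172.7, 21.4]
ee_rot: [-0.299, 0.661, 0.604, 0.331]
force: [-0.7, -1.0, -1.0]
grip_width: 0.352
grip_force: 0.6
```

>>> drive_tool(commands="0 0.01 0 0 0 0 35; 0 0 0 0 0 0 35")

```text
time_s: 22.53
eef_pos: [602.0, 173.2, 21.4]
ee_rot: [-0.299, 0.661, 0.604, 0.331]
force: [-0.8, -5.1, 0.6]
grip_width: 0.348
grip_force: 2.6
```

>>> drive_tool(commands="0 0.01 0 0 0 0 35; 0 0 0 0 0 0 35")

```text
time_s: 22.7
eef_pos: [602.1, 173.5, 21.4]
ee_rot: [-0.298, 0.661, 0.604, 0.33]
force: [-3.2, -10.6, 1.6]
grip_width: 0.353
grip_force: 5.0
```

>>> drive_tool(commands="0 0.01 0 0 0 0 35; 0 0 0 0 0 0 35")

```text
time_s: 22.87
eef_pos: [602.3, 173.8, 21.3]
ee_rot: [-0.298, 0.661, 0.604, 0.33]
force: [-3.9, -16.0, 2.2]
grip_width: 0.346
grip_force: 7.8
```

Home against the plate at 16 N. Retreat and check.

>>> drive_tool(commands="0 -0.03 0 0 0 0 35; 0 -0.05 0 0 0 0 35; 0 -0.1 0 0 0 0 35; 0 -0.2 0 0 0 0 35; 0 -0.3 0 0 0 0 35; 0 -0.3 0 0 0 0 35; 0 -0.3 0.1 0 0 0 35; -0.1 -0.2 0.3 0 0 0 35; -0.2 -0.2 0.35 0 0 0 35; -0.2 -0.2 0.35 0 0 0 35; -0.2 -0.2 0.35 0 0 0 35; -0.2 -0.3 0.3 0 0 0 35; -0.2 -0.35 0 0 0 0 35; -0.2 -0.35 0 0 0 0 35; -0.2 -0.35 0 0 0 0 35; -0.2 -0.35 0 0 0 0 35; -0.2 -0.35 0 0 0 0 35; 0 0 0 0 0 0 35; 0 0 0 0 0 0 35")

```text
time_s: 24.45
eef_pos: [417.7, -231.2, 185.1]
ee_rot: [-0.299, 0.662, 0.603, 0.331]
force: [-0.1, 0.8, 0.2]
grip_width: 0.351
grip_force: 0.0
```

Run:
```python
from h import *
print(sense()['eef_pos'])
for n in ('top','side'):
    p=capture(n); im=p['pixels']; cv2.imwrite(f'pics/{n}9.png',im); old=cv2.imread(f'pics/{n}0.png')
    for k,z in [('nozzle_bottle',80),('pump_bottle',80),('small_ink',25)]:
        for b in boxes_of(p,k)[:2]: print(n,k,b['position'],round(b['confidence'],2),at(p,b['position'],z).round())
    # silhouettes of model bottles at home: contrast predicted top/base pixels
    for nm,c,h in (('noz',(475.6,223.5),184),('pump',(604.7,208.4),150)): print(nm,'pred base',px(p,(*c,0)).round(1),'top',px(p,(*c,h)).round(1),'mid',px(p,(*c,80)).round(1))
    obj={'ink':(536,-154,25),'amber':(745,-130,40),'jar':(769,9,25),'box':(772,187,20),'pen':(587,-414,16),'cup':(390,400,25)}
    for o,X in obj.items():
        u,v=px(p,X).astype(int); r=14
        if not(30<u<610 and 30<v<450): continue
        t=old[v-r:v+r,u-r:u+r]; m=cv2.matchTemplate(im[v-r-8:v+r+8,u-r-8:u+r+8],t,cv2.TM_CCOEFF_NORMED); _,mx,_,l=cv2.minMaxLoc(m); print(o,round(mx,2),(l[0]-8,l[1]-8))
```

```text
[ 417.73764212 -231.1939818   185.14167365]
top nozzle_bottle [239.7, 270.1] 0.68 [469. 221.  80.]
top pump_bottle [241.7, 217.7] 0.9 [602. 214.  80.]
top small_ink [243.4, 213.9] 0.59 [628. 218.  25.]
top small_ink [390.8, 240.6] 0.57 [ 535. -161.   25.]
noz pred base [244. 273.] top [230.3 259.5] mid [238.6 267.6]
pump pred base [248.9 224.7] top [239.  208.2] mid [243.9 216.4]
ink 0.66 (0, 0)
amber 0.69 (0, 0)
jar 0.97 (0, 0)
box 0.57 (1, -1)
pen 0.94 (0, 0)
cup 0.99 (0, 0)
side nozzle_bottle [290.7, 155.9] 0.88 [470. 218.  80.]
side pump_bottle [346.6, 148.6] 0.79 [603. 230.  80.]
side pump_bottle [350.9, 287.1] 0.58 [ 529. -196.   80.]
noz pred base [294.  182.7] top [290.8 112.9] mid [292.7 154.3]
pump pred base [347.6 181.8] top [350.2 126.3] mid [348.9 153.5]
ink 0.62 (0, 0)
amber 0.82 (0, 0)
jar 0.95 (0, 0)
box 0.58 (1, 0)
pen 1.0 (0, 0)
cup 0.35 (6, -2)
```

```bash
python3 -c "
from rig import *
print(finish_job())"
```

```text
the job is handed in; nothing more can be done
None
```

The job is handed in with both bottles in the steel dock (nozzle bottle in the near bay, pump bottle in the far bay), each pushed low until it pressed on the back plate (14 N and 16 N). In the last images both bottles were within about 10 mm of their computed home spots along the table (pump bottle about 22 mm off in the side view), and the other items I could compare had not visibly moved; the cup was clear in only one view.

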